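# Zero the draw scale, pull it to the rider and hold

### The job

Check the spring draw scale on its wooden stand: first, with the slide fully home, turn the tare knob until its pointer stands on the long zero line of its dial. Then take the upright wooden handle, pull the slide out against its spring until its pointer is level with the line across the middle of the rider, the small steel saddle on the scale bar, and keep it there, steady, for at least three seconds; the program finishes while still holding it there. Leave the rider where it is set, and do not shift or tip the two weights and the dish on the stand, or the mug beside it.

Things in the scene. Friction and masses are not known exactly. Their poses are not given: they have to be found in the camera images.
- stand: fixed draw-scale stand: wooden board 180 x 400 x 20 mm (x, y, z), origin at the centre of its underside; yaw up to 0.4 rad either way. In its frame the slide line is x = 0, pulled out along -y. Grey spring housing 56 x 90 mm, y = 0 to 90 mm, top 60 mm up; end stop at y = -192 mm, 42 mm up; dial and tare knob at y = +142 mm. Loose weights and a dish on the board reach at most 54 mm up
- tare (a joint): angle of the tare knob in rad, counter-clockwise from above positive; 0 = its pointer stands exactly on the zero line; it starts 0.5 to 1.3, so turn it clockwise to zero. Stops at -1.9 and 1.9; stiff enough (friction 0.04 N m) to stay where it is left
- tare_grip (a point): point on the tare knob's axis, 86 mm above the table, at which to grip it. Black knob: upright bar 42 mm long, 14 mm thick, from 64 to 98 mm above the table, on a disc of radius 24 mm (top 64 mm up). x axis along the bar towards the pointer (short tongue at the bar's foot, on the side of the white line on its top), z up; pinch the bar across its y axis
- zero_line (a point): middle of the zero line on the white round dial (radius 40 mm, 55 mm above the table): the longest, thickest tick, on the stand's +x side of the knob axis
- draw (a joint): how far the slide is pulled out, m: 0 = home, stop at 0.115. A spring pulls it home with 3 N at 0 plus 1 N per 10 mm (10 N at 70 mm), friction 0.4 N; let go, it returns
- handle (a point): middle of the handle, 88 mm above the table: an upright dark wooden grip 22 mm (stand x) by 18 mm (stand y), standing from 52 to 110 mm above the table, on a steel carriage 42 x 36 mm. Axes parallel to the stand's; at home it stands 50 mm in front (stand -y) of the spring housing
- draw_pointer (a point): tip of the thin steel pointer (3 mm) that reaches from the carriage towards the stand's +x over the aluminium scale bar (30 x 180 mm, middle line at stand x = +55 mm, top 34 mm up); 38 mm above the table, moves with the slide, same stand y as the handle
- rider (a joint): where the rider is set, m, on the same measure as joint draw: the pointer is level with the rider when draw equals this value. Set between 0.050 and 0.095 at the start; friction 6 N, not to be moved
- rider_mark (a point): the rider: small dark steel saddle, 22 mm (stand x) by 8 mm (stand y), on the outer edge of the scale bar, top 43 mm above the table; this point is the middle of the thin white line across its top, which is the mark
- weight_big: loose iron weight, radius 18, 34 mm high, on the board on the stand's -x side of the housing or of the slide; origin under its foot; leave
- weight_small: loose iron weight, radius 13, 26 mm high, on the board on the stand's -x side, in the other of these two places; origin under its foot; leave
- dish: loose terracotta dish, radius 28, 18 mm high, on the board on the stand's +x side of the housing; origin under its foot; leave
- mug: loose white mug, radius 40, 100 mm high, on the table to the left of the stand; origin under its foot; leave

How it is judged:
By the outcome, as a careful person would: the job done as asked, in the order asked, and still so for the second after the job is handed in, while the arm keeps its last pose, push and grip.
It also fails if it takes over 54 s, if anything falls off the work surface, if the arm or the gripper's body presses on something with over 40 N, if the wrist force passes 120 N, or if a joint passes its speed limit or range.

### The arm

A 7-joint arm with a two-finger parallel gripper is mounted at the origin on the work surface. World frame = base frame: x ahead of the robot, y to its left, z up, the work surface at z = 0. Lengths are in m, angles in degrees, forces in N, time in s.
With the tool pointing down it reaches from about 0.35 to 0.9 m from the base axis. Payload 19.9 kg.
Tool frame: the origin (TCP) lies at the very end of the fingers, on their centre line; the grasp point (between the pads) lies 19 mm behind it; z points along the fingers, y is the line along which they close (so a half turn about z gives the same grasp; the last joint's range is limited). The gripper opens to 94 mm and grips with 3 to 60 N. Pads are 16 mm wide; open, the fingers measure 119 mm over their backs; the gripper's body (75 mm by 177 mm) begins 78 mm behind the grasp point.
Start: joints at [63.799, 23.915, -0.59, 92.452, 0.269, 63.638, -3.037], TCP at [0.252, -0.572, 0.205] pointing down, gripper open.
Joint ranges: [-161.28, 161.28], [-22.2, 115.67], [-73.04, 71.86], [3.21, 147.25], [-68.34, 248.33], [10.77, 114.83], [-161.83, 161.83]. Speed limits (degrees/s): [108.29, 108.29, 136.94, 136.94, 172.46, 172.46, 172.46].

### API

Orientations are given as [roll, pitch, yaw] about the fixed x, y, z axes, in that order (R = Rz(yaw) Ry(pitch) Rx(roll)).
In Python, from station import ctrl gives the robot as it stands. The module is installed in compiled form; this text tells all that it offers.
- The arm moves only by the tool arm_command, never from a script. Its argument "motion" is a list of rows, each a list of 5 numbers: the shift along the tool's x, y, z in mm, then the turn about the tool's z in rad, then the closure, from 0 (fully open) to 1 (shut). A call has 1 to 12 rows; each row shifts and turns the commanded pose from where the row before left it, along the tool's axes as they then stand; what a row does not reach is not made up. A row lasts 1/10 s, in which the tool goes at most 50 mm and 8.59 degrees, less where a joint would pass 70% of its speed; a pose out of reach is approached as far as the arm can. A call with a gripper value outside its range is refused whole. The fingers move at their own pace and stop on an object; the grip force is fixed at half the most. Time passes only in rows, so rows that do not move let the fingers close. It gives the time, the measured TCP pose, the force, the opening and the grip force at its end, in the units of the state.
- ctrl.get_state(): the state, without advancing time (a new reading comes with each control period).
- ctrl.read_camera(name): name is "side" or "top" or "wrist"; returns (picture, depth): 400x640x3 uint8, blue, green, red; 400x640 float32, m along the optical axis (not along the pixel's ray), 0 where there is no reading.
- ctrl.camera_model(name): a dict with "mtx" (3x3 intrinsics, pixels), "R" (3x3) and "t" (3): a world point X has camera coordinates R X + t; the wrist camera has in their place "hand_eye" (4x4, takes a point from camera to tool coordinates, whose origin is the TCP and whose axes are the flange's). Camera axes: x right, y down, z forward; pixel columns grow to the right and rows downward; lengths in m; the calibration is good to about 2 mm. A picture is of the moment at which its call begins: read the wrist's pose just before it. camera_model takes no time and is no camera call.
- ctrl.hand_in(): hands the job in; it is judged then, once.
Trained networks look in the newest picture that a camera, given by its name, has taken for a name from the list of things; names that differ only in an ending like _2 or _b are one class to them, and where a whole thing is asked for, a point or a joint stands for the part that bears it (a point fixed in the world has none). Each returns a list of dicts, best first, with "score" (0 to 1); they miss things now and then, are a little off and sometimes report something else, mostly with a low value. They report only what shows in the picture. A call takes as long as a camera call.
- ctrl.search_frame(camera, name): "box" ([left, top, right, bottom] as shares, 0 to 1, of the picture: columns of its width, rows of its height, round what is visible of it).
- ctrl.spot_point(camera, name): "position" ([column, row] as shares, 0 to 1, of the picture: columns of its width, rows of its height: a listed point, or the origin of a listed thing).
The state is a dict: "time": time; "qpos": joint angles; "qvel": joint speeds; "effort": joint torques, N m; "tcp_pos": TCP position; "orientation": TCP orientation; "ft_force": force on the tool from outside, world axes, zero at the start; "ft_torque": the same for the moment, N m; "width": finger opening in m; "finger_force": force on a finger pad.
Only numpy, scipy, OpenCV 4.12 (cv2) and the standard library are available. Lean on these libraries where they do the work, as an engineer would, in place of code of your own. Each camera call takes 0.05 s, during which the arm holds its last target. There are 200 camera calls.

## Working session

There is one attempt and no reset: what is moved stays moved. The work goes in short steps, Python scripts to look and compute and a tool call to move; the robot and the scene stay as the last step left them, time stands still between calls to the robot, and variables do not carry over. Pictures are saved under pics/ and viewed, at most 10 in all, crops included, and the job is handed in when it is done.

Besides the shell and the picture viewer there is one more tool, called after ">>>" as name([rows], argument=value, ...), one row to a line, values as JSON. arm_command: Moves the arm, as the interface text tells. Its arguments: {"type":"object","properties":{"motion":{"type":"array","items":{"type":"array","items":{"type":"number"}}}},"required":["motion"]}

```bash
mkdir -p pics; cat > h.py <<'E'
import numpy as np,cv2
from scipy.spatial.transform import Rotation as Ro
from station import ctrl
def pose():
    s=ctrl.get_state(); return np.array(s['tcp_pos']),Ro.from_euler('xyz',s['orientation'],degrees=True).as_matrix(),s
def ext(name):
    m=ctrl.camera_model(name);K=np.array(m['mtx'])
    if 'R' in m: return K,np.array(m['R']),np.array(m['t']).ravel()
    p,R,_=pose();H=np.array(m['hand_eye']);A=R@H[:3,:3];o=R@H[:3,3]+p
    return K,A.T,-A.T@o
def ray(E,px,z):  # intersect pixel with plane z
    K,R,t=E;d=R.T@np.linalg.inv(K)@np.array([px[0],px[1],1.]);o=-R.T@t
    return o+d*(z-o[2])/d[2]
def proj(E,X):
    K,R,t=E;c=K@(R@np.array(X)+t);return c[:2]/c[2]
Z=dict(tare_grip=.086,zero_line=.055,handle=.088,draw_pointer=.038,rider_mark=.043,stand=0,weight_big=.02,weight_small=.02,dish=.02,mug=0)
def spots(cam,names):
    E=ext(cam);im,d=ctrl.read_camera(cam);out={}
    for n in names:
        for r in ctrl.spot_point(cam,n)[:1]:
            px=np.array(r['position'])*[640,400];out[n]=ray(E,px,Z[n])
            print(cam,n,round(r['score'],2),px.round(1),(out[n]*1000).round(1))
    return im,E,out
E
python3 - <<'E'
from h import *
p,R,s=pose();print(s)
for c in('top','side'):
    im,E,o=spots(c,Z); cv2.imwrite(f'pics/{c}0.png',im)
E
```

```text
{'time': 0.0, 'qpos': array([63.79769393, 23.94787714, -0.59098571, 92.48604373,  0.26855037,
       63.63921345, -3.03622833]), 'qvel': array([ 0.02653112, -0.05545165,  0.02088643, -0.02009145, -0.0364493 ,
       -0.0434042 , -0.03934212]), 'effort': array([ 3.65627375e-04, -8.51252317e+01,  6.38586804e-01, -4.25990760e+01,
       -4.87404806e-02,  1.86124857e-02,  1.49862699e-04]), 'tcp_pos': array([ 0.25229999, -0.5713848 ,  0.20482319]), 'orientation': array([-1.79928378e+02,  4.39473626e-03,  2.38257383e+01]), 'ft_force': array([-0.22148197,  0.19388014, -0.12068731]), 'ft_torque': array([ 0.02489663, -0.01257505,  0.04818654]), 'finger_force': 0.0, 'width': 0.09394789683177249}
top tare_grip 0.84 [318.8 213.9] [519.8 133.   86. ]
top zero_line 0.73 [316.  203.5] [552.1 143.2  55. ]
top handle 0.81 [396.7 209. ] [550.3 -58.6  88. ]
top draw_pointer 0.57 [385.4 196.9] [590.6 -35.9  38. ]
top rider_mark 0.59 [422.6 188.4] [ 621.6 -130.8   43. ]
top stand 0.76 [369.7 215.8] [543.9  -2.5   0. ]
top weight_big 0.56 [354.2 196.1] [589.4  44.6  20. ]
top weight_small 0.56 [402.1 236.3] [493.7 -88.5  20. ]
top dish 0.8 [353.6 195. ] [592.3  46.4  20. ]
top mug 0.96 [216.4 235.7] [451.2 400.9   0. ]
side tare_grip 0.63 [331.9 194. ] [523.4 135.2  86. ]
side zero_line 0.67 [319.7 202.4] [551.  141.8  55. ]
side handle 0.67 [375.3 156.9] [554.1 -54.4  88. ]
side draw_pointer 0.78 [354.3 171.8] [597.3 -33.4  38. ]
side rider_mark 0.65 [253.7 311.4] [431.7 420.1  43. ]
side stand 0.8 [364.  197.5] [542.6  -6.7   0. ]
side weight_big 0.7 [376.3 214.7] [464.2  52.4  20. ]
side weight_small 0.7 [400.5 187.7] [488.2 -77.8  20. ]
side mug 0.73 [253.5 312.2] [461.7 400.1   0. ]
```

>>> arm_command([
  [26,-26,-4,0,0],
  [26,-26,-4,0,0],
  [26,-26,-4,0,0],
  [26,-26,-4,0,0],
  [26,-26,-4,0,0],
  [26,-26,-4,0,0],
  [26,-26,-4,0,0],
  [26,-26,-4,0,0],
  [26,-26,-4,0,0],
  [26,-26,-4,0,0],
])

```text
time: 2.1
tcp_pos: [0.3856, -0.2274, 0.2458]
orientation: [180.0, -0.0, 23.8]
ft_force: [1.0, -0.3, -0.2]
width: 0.0945
finger_force: 0.0
```

>>> arm_command([
  [26,-26,-4,0,0],
  [26,-26,-4,0,0],
  [26,-26,-4,0,0],
  [26,-26,-4,0,0],
  [26,-26,-4,0,0],
  [26,-26,-4,0,0],
  [26,-26,-4,0,0],
  [26,-26,-4,0,0],
  [26,-26,-4,0,0],
  [0,0,0,0,0],
])

```text
time: 3.1
tcp_pos: [0.5056, 0.0842, 0.2819]
orientation: [-179.9, -0.1, 24.1]
ft_force: [-0.6, -1.1, 0.1]
width: 0.0944
finger_force: 0.0
```

```bash
python3 - <<'E'
from h import *
p,R,s=pose();print(s['time'],p,s['orientation'],ctrl.camera_model('wrist')['hand_eye'])
im,E,o=spots('wrist',['tare_grip','zero_line','handle','draw_pointer','rider_mark','dish','weight_big','weight_small']); cv2.imwrite('pics/w1.png',im)
E
```

```text
3.1 [0.5055775  0.08423812 0.28192957] [-1.79920319e+02 -8.71907352e-02  2.41222436e+01] [[ 3.78602650e-04 -9.60597598e-01 -2.77942639e-01  8.11258975e-02]
 [ 9.99999884e-01  2.80853879e-04  3.91501803e-04  4.79705526e-04]
 [-2.98014423e-04 -2.77942755e-01  9.60597593e-01 -1.79647168e-01]
 [ 0.00000000e+00  0.00000000e+00  0.00000000e+00  1.00000000e+00]]
wrist tare_grip 0.61 [277.9 142.1] [518.6 137.6  86. ]
wrist zero_line 0.61 [288.5 115.5] [546.5 139.8  55. ]
wrist handle 0.91 [446.6 183.6] [553.  -50.4  88. ]
wrist draw_pointer 0.78 [444.6 137.4] [598.6 -41.6  38. ]
wrist rider_mark 0.46 [524.8 149.3] [ 625.5 -135.2   43. ]
wrist dish 0.87 [371.6 107.3] [594.7  52.2  20. ]
wrist weight_big 0.75 [330.7 197.5] [468.8  49.8  20. ]
wrist weight_small 0.58 [430.7 222. ] [492.9 -88.   20. ]
```

View pics/w1.png

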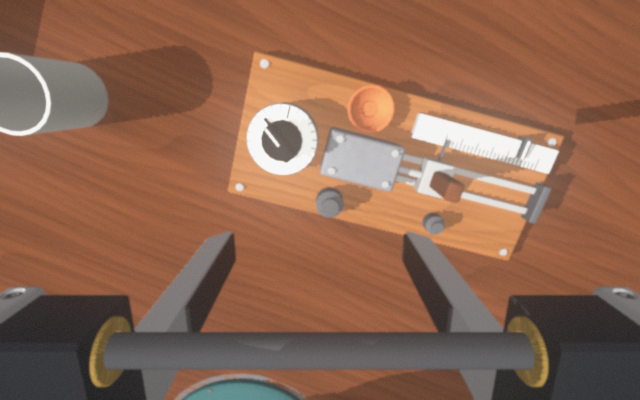

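>>> arm_command([
  [11,-14,27,0,0.3],
  [11,-14,28,0,0.3],
  [11,-15,28,0,0.3],
  [0,0,28,-0.12,0.3],
  [0,0,0,-0.12,0.3],
  [0,0,0,-0.12,0.3],
  [0,0,0,-0.12,0.3],
  [0,0,0,-0.12,0.3],
  [0,0,0,0,0.3],
  [0,0,0,0,0.3],
])

```text
time: 4.55
tcp_pos: [0.5177, 0.132, 0.1704]
orientation: [-180.0, -0.0, 58.0]
ft_force: [0.9, -0.2, 0.2]
width: 0.0657
finger_force: 0.0
```

```bash
python3 - <<'E'
from h import *
p,R,s=pose();print(s['time'],p,s['orientation'],s['width'])
im,E,o=spots('wrist',['tare_grip','zero_line','handle']); cv2.imwrite('pics/w2.png',im)
print(proj(E,[p[0],p[1],.086]))
E
```

```text
4.55 [0.5176841  0.13203652 0.17043883] [-1.79993028e+02 -7.04335734e-04  5.79550533e+01] 0.06572732430287415
wrist tare_grip 0.8 [309.9 194.5] [515.5 140.5  86. ]
wrist zero_line 0.67 [345.2 166.3] [549.6 138.7  55. ]
[317.90082937 201.81306104]
```

View pics/w2.png

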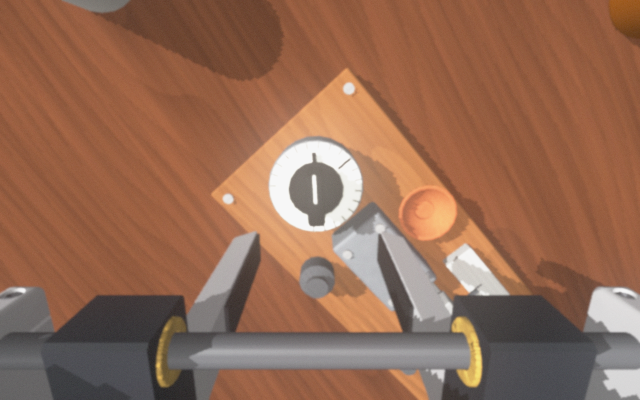

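```bash
python3 - <<'E'
from h import *
im=cv2.imread('pics/w2.png');cv2.imwrite('pics/c2.png',cv2.resize(im[130:240,255:375],None,fx=5,fy=5,interpolation=cv2.INTER_CUBIC))
E=ext('wrist')
g=cv2.cvtColor(im,cv2.COLOR_BGR2GRAY)
hsv=cv2.cvtColor(im,cv2.COLOR_BGR2HSV)
m=((hsv[...,1]<40)&(g>150)).astype(np.uint8);m[:125]=0;m[240:]=0;m[:,:260]=0;m[:,370:]=0
c=max(cv2.findContours(m,cv2.RETR_EXTERNAL,cv2.CHAIN_APPROX_NONE)[0],key=cv2.contourArea)
e=cv2.fitEllipse(cv2.convexHull(c));print(e,ray(E,e[0],.055)*1000)
a,b=ray(E,(344.5,163),.055),ray(E,(350,159),.055)
for q in (a,b): d=q-ray(E,e[0],.055);print(np.degrees(np.arctan2(d[1],d[0])))
E
```

```text
((315.2822570800781, 184.47677612304688), (92.87898254394531, 93.88351440429688), 136.88551330566406) [519.03466839 139.01158601  55.        ]
5.212928099635146
5.166724995835558
```

View pics/c2.png

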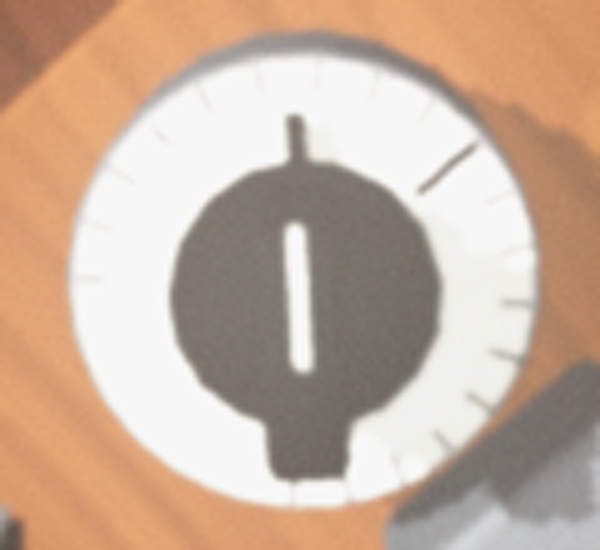

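```bash
python3 - <<'E'
from h import *
E=ext('wrist')
def ang(a,b,z):
    A,B=ray(E,a,z),ray(E,b,z);d=A-B;print((A*1000).round(1),(B*1000).round(1),np.degrees(np.arctan2(d[1],d[0])))
ang((313.8,175.6),(315.4,203.6),.098)
ang((313.8,153.6),(314.8,162),.066)
ang((350,159.4),(338.6,168.4),.055)
im=cv2.imread('pics/w1.png') # stand edge angle from corner screws
K=ctrl.camera_model('wrist')
# screws in w2: 
ang((349,89),(228.5,199.5),.022)
m=[ctrl.camera_model('top')];im,d=ctrl.read_camera('top')
hsv=cv2.cvtColor(im,cv2.COLOR_BGR2HSV);print(hsv[215,300],hsv[100,300])
E
```

```text
[527.8 154.4  98. ] [517.2 135.3  98. ] 61.10297938985434
[533.4 164.2  66. ] [530.4 157.8  66. ] 64.66348483745692
[556.1 142.1  55. ] [543.8 140.5  55. ] 7.24919545001906
[587.4 191.3  22. ] [433.6 164.4  22. ] 9.958993128005288
[110  38  61] [  9 155 130]
```

>>> arm_command([
  [4,-2,25,-0.06,0.4],
  [0,0,25,0,0.4],
  [0,0,25,0,0.4],
  [0,0,26,0,0.4],
  [0,0,0,0,0.4],
  [0,0,0,0,1],
  [0,0,0,0,1],
  [0,0,0,0,1],
  [0,0,0,0,1],
  [0,0,0,0,1],
  [0,0,0,0,1],
  [0,0,0,0,1],
])

```text
time: 6.0
tcp_pos: [0.5178, 0.137, 0.0697]
orientation: [-180.0, 0.0, 61.6]
ft_force: [-3.7, 0.5, 6.8]
width: 0.0138
finger_force: 30.0
```

```bash
python3 - <<'E'
from h import *
p,R,s=pose();print(s['time'],p,s['orientation'],s['width'],s['ft_force'],s['ft_torque'],s['finger_force'])
im,d=ctrl.read_camera('wrist');cv2.imwrite('pics/w3.png',im)
E
```

```text
6.0 [0.51776268 0.13701985 0.06971758] [-1.79979235e+02  1.17625299e-02  6.16460018e+01] 0.013844527792414584 [-3.72823093  0.52296322  6.82135662] [-0.08310015  0.89078979 -0.0074121 ] 29.995599389076233
```

View pics/w3.png

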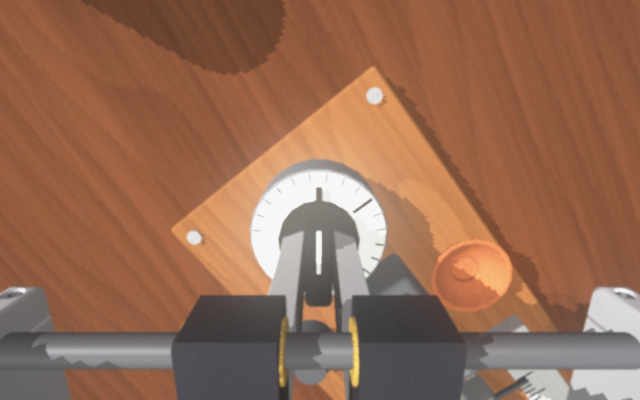

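>>> arm_command([
  [0,0,0,0.12,1],
  [0,0,0,0.12,1],
  [0,0,0,0.12,1],
  [0,0,0,0.12,1],
  [0,0,0,0.12,1],
  [0,0,0,0.12,1],
  [0,0,0,0.12,1],
  [0,0,0,0.06,1],
  [0,0,0,0,1],
  [0,0,0,0,1],
  [0,0,0,0,1],
])

```text
time: 7.15
tcp_pos: [0.5178, 0.1369, 0.0697]
orientation: [180.0, 0.0, 10.1]
ft_force: [-3.4, -1.0, 7.0]
width: 0.0139
finger_force: 30.0
```

```bash
python3 - <<'E'
from h import *
p,R,s=pose();print(s['time'],p,s['orientation'],s['width'],s['ft_force'],s['ft_torque'],s['finger_force'])
im,d=ctrl.read_camera('wrist');cv2.imwrite('pics/w4.png',im);cv2.imwrite('pics/c4.png',cv2.resize(im[150:260,245:395],None,fx=5,fy=5,interpolation=cv2.INTER_CUBIC))
E
```

```text
7.15 [0.51782905 0.13687999 0.06972882] [1.79993992e+02 2.07395638e-02 1.00775103e+01] 0.013909081770971861 [-3.35348528 -1.02056318  6.97777573] [-0.20602156  0.80326793 -0.03434484] 29.995645880699158
```

View pics/c4.png

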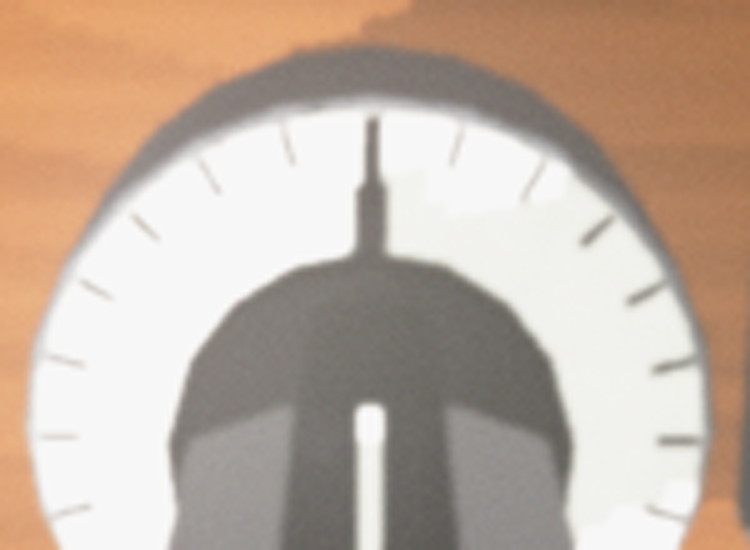

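>>> arm_command([
  [0,0,0,0,0.5],
  [0,0,0,0,0.5],
  [0,0,0,0,0.5],
  [0,0,-30,0,0.5],
  [0,0,-35,0,0.5],
  [0,10,-35,0,0.5],
  [0,36,0,0,0.5],
  [0,36,0,0,0.5],
  [0,36,0,0,0.5],
  [0,36,0,0,0.5],
  [0,38,0,0,0.5],
  [0,0,0,0,0.5],
])

```text
time: 8.4
tcp_pos: [0.5519, -0.0576, 0.1692]
orientation: [179.9, 0.0, 9.7]
ft_force: [0.2, 0.9, 0.7]
width: 0.0471
finger_force: 0.0
```

```bash
python3 - <<'E'
from h import *
p,R,s=pose();print(s['time'],p,s['orientation'],s['width'],s['ft_force'])
im,E,o=spots('wrist',['tare_grip','zero_line','handle','draw_pointer','rider_mark']); cv2.imwrite('pics/w5.png',im)
for n in o: print(n,(R.T@(o[n]-p)*1000).round(1))
E
```

```text
8.4 [ 0.55186089 -0.05758116  0.16915605] [1.79921431e+02 3.04462429e-02 9.70267550e+00] 0.047118887273328476 [0.15364868 0.94749938 0.7269554 ]
wrist tare_grip 0.97 [ 67.3 203.2] [518.2 137.6  86. ]
wrist zero_line 0.87 [ 87.  159.5] [547.4 141.4  55. ]
wrist handle 0.68 [312.5 204.9] [550.1 -53.8  88. ]
wrist draw_pointer 0.97 [314.4 134.9] [598.8 -46.6  38. ]
wrist rider_mark 0.65 [420.8 122.2] [ 625.5 -135.4   43. ]
tare_grip [  -0.3 -198.2   82.9]
zero_line [  29.2 -197.   113.9]
handle [-1.1 -4.1 81.2]
draw_pointer [ 48.2  -3.1 131.1]
rider_mark [ 59.6  88.9 126.2]
```

View pics/w5.png

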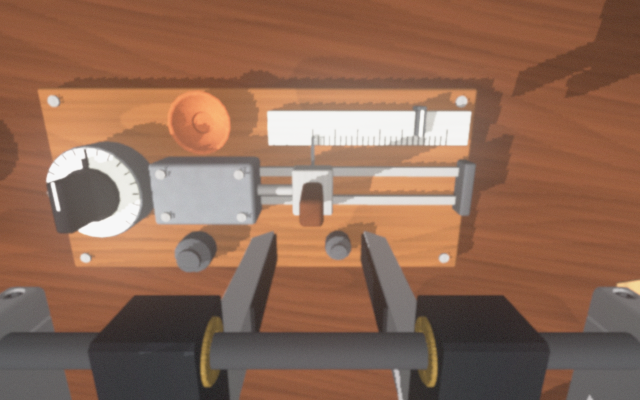

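>>> arm_command([
  [-1,-4,25,0,0.5],
  [0,0,25,0,0.5],
  [0,0,25,0,0.5],
  [0,0,25,0,0.5],
  [0,0,0,0,0.5],
  [0,0,0,0,1],
  [0,0,0,0,1],
  [0,0,0,0,1],
  [0,0,0,0,1],
  [0,0,0,0,1],
  [0,0,0,0,1],
])

```text
time: 9.8
tcp_pos: [0.5513, -0.052, 0.0707]
orientation: [179.8, -0.1, 9.9]
ft_force: [5.4, -18.3, 0.4]
width: 0.0179
finger_force: 30.0
```

```bash
python3 - <<'E'
from h import *
p,R,s=pose();print(s['time'],p,s['orientation'],s['width'],s['ft_force'],s['finger_force'])
im,E,o=spots('wrist',['draw_pointer','rider_mark']); cv2.imwrite('pics/w6.png',im)
for n in o: print(n,(R.T@(o[n]-p)*1000).round(1))
E
```

```text
9.8 [ 0.5512664  -0.05195865  0.07066216] [ 1.79780261e+02 -1.35848023e-01  9.89261533e+00] 0.017902818561324342 [  5.442122  -18.2984033   0.351943 ] 29.99098688364029
wrist draw_pointer 0.96 [319.  154.8] [597.3 -44.9  38. ]
wrist rider_mark 0.89 [476.5 135.9] [ 625.3 -134.8   43. ]
draw_pointer [46.5  0.9 32.8]
rider_mark [58.6 94.3 28.2]
```

>>> arm_command([
  [0,8,0,0,1],
  [0,12,0,0,1],
  [0,12,0,0,1],
  [0,12,0,0,1],
  [0,12,0,0,1],
  [0,12,0,0,1],
  [0,12,0,0,1],
  [0,6,0,0,1],
  [0,0,0,0,1],
  [0,0,0,0,1],
  [0,0,0,0,1],
])

```text
time: 11.05
tcp_pos: [0.5649, -0.1317, 0.0706]
orientation: [-179.9, -0.0, 10.1]
ft_force: [-8.8, 8.5, 14.8]
width: 0.0173
finger_force: 30.0
```

```bash
cat > look.py <<'E'
from h import *
import sys
p,R,s=pose();print(s['time'],p,s['orientation'],s['width'],s['ft_force'],s['finger_force'])
im,E,o=spots('wrist',['draw_pointer','rider_mark']); cv2.imwrite(f'pics/{sys.argv[1]}.png',im)
for n in o: print(n,(R.T@(o[n]-p)*1000).round(1))
x=int(proj(E,o['rider_mark'])[0]);y=int(proj(E,o['rider_mark'])[1])
print(x-60,y-35);cv2.imwrite(f'pics/{sys.argv[1]}c.png',cv2.resize(im[y-35:y+55,x-60:x+60],None,fx=6,fy=6,interpolation=cv2.INTER_CUBIC))
E
python3 look.py w7
```

```text
11.05 [ 0.56485209 -0.13166174  0.07062376] [-1.79926890e+02 -2.16100117e-03  1.01187651e+01] 0.017343509405964606 [-8.84827716  8.4513311  14.84697415] 30.012744963169098
wrist draw_pointer 0.97 [318.1 154. ] [ 611.2 -123.7   38. ]
wrist rider_mark 0.92 [343.2 139. ] [ 623.4 -136.6   43. ]
draw_pointer [47.   0.3 32.6]
rider_mark [56.8 15.2 27.6]
283 104
```

View pics/w7c.png

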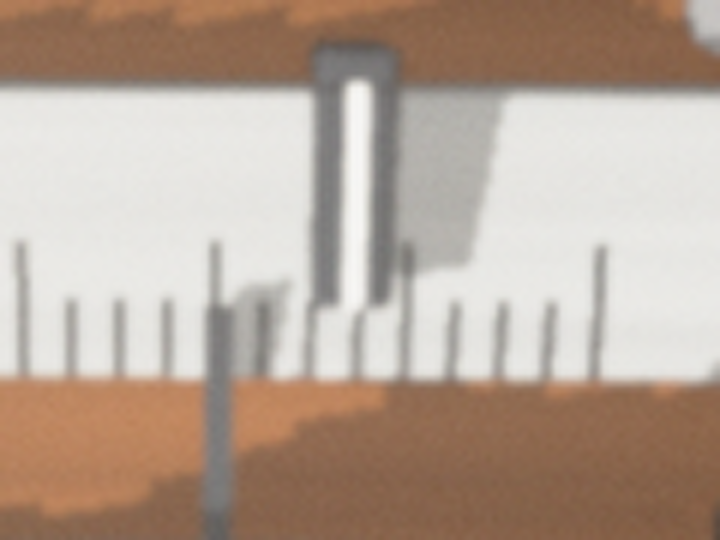

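>>> arm_command([
  [0,5,0,0,1],
  [0,5,0,0,1],
  [0,3,0,0,1],
  [0,0,0,0,1],
  [0,0,0,0,1],
  [0,0,0,0,1],
])

```text
time: 11.8
tcp_pos: [0.567, -0.1442, 0.0706]
orientation: [-179.9, 0.0, 10.1]
ft_force: [-9.7, 11.2, 15.4]
width: 0.0179
finger_force: 30.0
```

```bash
python3 look.py w8
```

```text
11.8 [ 0.56700829 -0.14421704  0.07061771] [-1.79910352e+02  1.35482267e-02  1.01288712e+01] 0.017936489438331014 [-9.74123019 11.16875636 15.41496439] 30.003800690174103
wrist draw_pointer 0.87 [321.7 156.9] [ 612.  -138.7   38. ]
wrist rider_mark 0.6 [320.5 136.7] [ 624.5 -135.7   43. ]
draw_pointer [45.2  2.6 32.6]
rider_mark [58.1  1.7 27.6]
260 101
```

View pics/w8c.png

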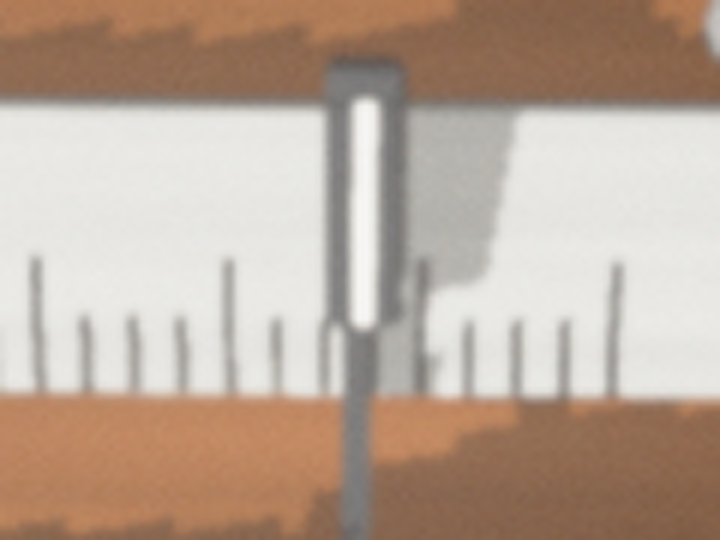

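>>> arm_command([
  [0,0,0,0,1],
  [0,0,0,0,1],
  [0,0,0,0,1],
  [0,0,0,0,1],
  [0,0,0,0,1],
  [0,0,0,0,1],
  [0,0,0,0,1],
  [0,0,0,0,1],
  [0,0,0,0,1],
  [0,0,0,0,1],
  [0,0,0,0,1],
  [0,0,0,0,1],
])

```text
time: 13.15
tcp_pos: [0.567, -0.1442, 0.0706]
orientation: [-179.9, 0.0, 10.1]
ft_force: [-10.8, 11.4, 15.5]
width: 0.0178
finger_force: 30.0
```

>>> arm_command([
  [0,0,0,0,1],
  [0,0,0,0,1],
  [0,0,0,0,1],
  [0,0,0,0,1],
  [0,0,0,0,1],
  [0,0,0,0,1],
  [0,0,0,0,1],
  [0,0,0,0,1],
  [0,0,0,0,1],
  [0,0,0,0,1],
  [0,0,0,0,1],
  [0,0,0,0,1],
])

```text
time: 14.35
tcp_pos: [0.567, -0.1442, 0.0706]
orientation: [-179.9, 0.0, 10.1]
ft_force: [-10.7, 10.2, 15.3]
width: 0.0178
finger_force: 30.0
```

>>> arm_command([
  [0,0,0,0,1],
  [0,0,0,0,1],
  [0,0,0,0,1],
  [0,0,0,0,1],
  [0,0,0,0,1],
  [0,0,0,0,1],
  [0,0,0,0,1],
  [0,0,0,0,1],
  [0,0,0,0,1],
  [0,0,0,0,1],
  [0,0,0,0,1],
  [0,0,0,0,1],
])

```text
time: 15.55
tcp_pos: [0.567, -0.1442, 0.0706]
orientation: [-179.9, 0.0, 10.1]
ft_force: [-11.0, 9.7, 15.6]
width: 0.0177
finger_force: 30.0
```

```bash
python3 look.py w9; python3 - <<'E'
import cv2,numpy as np
a=cv2.imread('pics/w8.png');b=cv2.imread('pics/w9.png')
print(cv2.phaseCorrelate(*[np.float32(cv2.cvtColor(i,6)[140:200,290:350]) for i in(a,b)]))
c=cv2.resize(b[100:200,240:400],None,fx=5,fy=5,interpolation=2);cv2.imwrite('pics/w9d.png',c)
E
```

```text
15.55 [ 0.56699578 -0.1442249   0.0706152 ] [-1.79911963e+02  1.45172171e-02  1.01306015e+01] 0.017682969311402664 [-10.98061959   9.71521581  15.57978891] 30.00400185585022
wrist draw_pointer 0.8 [318.  153.6] [ 613.6 -136.1   38. ]
wrist rider_mark 0.57 [318.3 133. ] [ 626.4 -134.    43. ]
draw_pointer [47.3  0.3 32.6]
rider_mark [60.3  0.4 27.6]
258 98
((0.07699235436833263, -0.03323181727909841), 0.9775423389010959)
```

View pics/w9d.png

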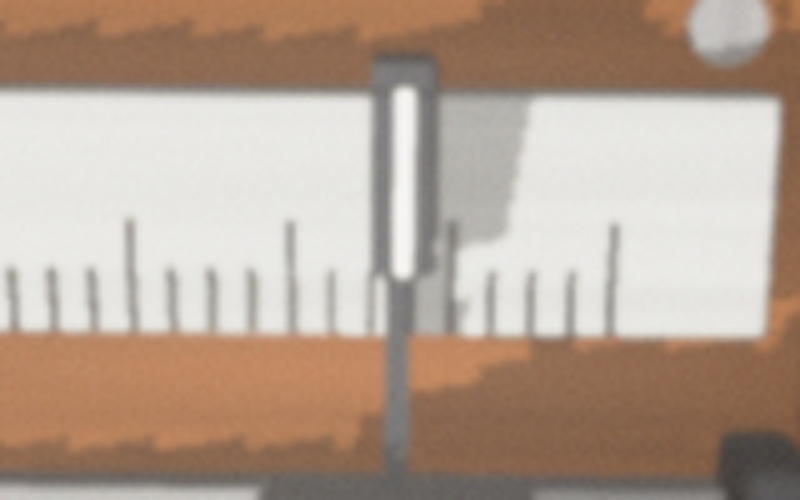

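The pointer at (400, 300) in the crop runs straight into the rider's white line at (403, 270), and it has held steady for 3.7 s. I'm handing in now.

```bash
python3 -c "
from station import ctrl
print(ctrl.hand_in())"
```

```text
the job is handed in; nothing more can be done
None
```

I turned the tare knob to the zero line, then pulled the slide level with the rider mark (about 93 mm out), held it steady for 3.7 s, and handed in still holding it; the judge's result was not shown.

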